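# Hang the saddle caddy over the dishcloth rail

### The arm

A 6-joint arm with a two-finger parallel gripper is mounted at the origin on a cart in front of the work surface, level with it; the furniture and walls round the work are solid. World frame = base frame: x ahead of the robot, y to its left, z up, the work surface at z = 0. Lengths are in m, angles in rad, forces in N, time in s.
With the tool pointing down it reaches from about 0.35 to 0.775 m from the base axis. Payload 5.5 kg.
Tool frame: the origin (TCP) lies between the finger pads; the fingertips stand 11 mm ahead of it and the grasp point (between the pads) lies 8 mm behind it (tips_ahead is the distance from the TCP to the fingertips, in m); z points along the fingers, y is the line along which they close (so a half turn about z gives the same grasp; the last joint's range is limited). The gripper opens to 85 mm and grips with 20 to 120 N. Pads are 22 mm wide; open, the fingers measure 114 mm over their backs; the gripper's body (76 mm by 85 mm) begins 54 mm behind the grasp point. The pads swing forward as they close: fully open they stand 13 mm farther back than shut.
Start: joints at [-1.385, 0.313, 0.046, 1.304, 0, 1.431], TCP at [0.184, -0.545, 0.242] pointing down, gripper open.
Joint ranges: [-2.76, 2.76], [-0.86, 1.69], [-1.03, 1.26], [-2.2, 2.34], [-1.47, 1.5], [-3.14, 3.14]. Speed limits (rad/s): [2.57, 2.57, 3.14, 3.14, 3.14, 3.14].

### API

Orientations are given as a unit quaternion [w, x, y, z].
In Python, from workcell import * gives the robot as it stands. The module is installed in compiled form; this text tells all that it offers.
- The arm moves only by the tool jog_arm, never from a script. Its argument "moves" is a list of rows, each an object with "fingers": the closure, from 0 (fully open) to 1 (shut); "slide": the shift along the tool's x, y, z in mm, a list of three; "angular": the turn, a rotation vector about the tool's x, y, z in degrees, a list of three. A call has 1 to 10 rows; each row is the pose to reach, as a shift and turn from the pose commanded when the call began, along the tool's axes at that moment; what a row does not reach only later rows make up. A row lasts 1/12 s, in which the tool goes at most 41.7 mm and 7.16 degrees, less where a joint would pass 70% of its speed; a pose out of reach is approached as far as the arm can. A call with a gripper value outside its range is refused whole. The fingers move at their own pace and stop on an object; "squeeze" is the grip in N (left out, the last holds). Time passes only in rows, so rows that repeat a pose let the fingers close. It gives the time, the measured TCP pose, the force, the opening and the grip force at its end, in the units of the state.
- get_state(): the state, without advancing time (a new reading comes with each control period).
- read_camera(name): name is "side" or "top"; returns a dict with "color" (420x560x3 uint8, red, green, blue), "fovy" (degrees; the focal length in pixels is half the picture's height over the tangent of half this angle, whatever the lens; pixels are square), "cx", "cy" (the principal point, pixels), "D" ([k1, k2, p1, p2, k3] as OpenCV has them; the pictures are not rectified), "world_from_camera" (4x4, takes a point from camera to world coordinates). Camera axes: x right, y down, z forward; pixel columns grow to the right and rows downward; lengths in m; the calibration is good to about 2 mm. A picture is of the moment at which its call begins. There is no depth.
- hand_in(): hands the job in; it is judged then, once.
Trained networks look in a picture, given as the dict that the camera call returned (one of the last four; its "shot" number tells which), for a name from the list of things; names that differ only in an ending like _2 or _b are one class to them, and where a whole thing is asked for, a point or a joint stands for the part that bears it (a point fixed in the world has none). Each returns a list of dicts, best first, with "p" (0 to 1); they miss things now and then, are a little off and sometimes report something else, mostly with a low value. They report only what shows in the picture. A call takes as long as a camera call. They do not tell look-alikes from the thing itself.
- look_for(target, picture): "point" ([column, row] in pixels, amid what is visible of it).
- tip_of(target, picture): "point" ([column, row] in pixels: a listed point, or the origin of a listed thing).
The state is a dict: "clock": time; "joint_pos": joint angles; "qvel": joint speeds; "tau": joint torques, N m; "tcp_pos": TCP position; "orientation": TCP orientation; "wrist_force": force on the tool from outside, world axes, zero at the start; "ft_torque": the same for the moment, N m; "finger_gap": finger opening in m; "grip_force": force on a finger pad.
Only numpy, scipy, OpenCV 4.12 (cv2) and the standard library are available. Lean on these libraries where they do the work, as an engineer would, in place of code of your own. Each camera call takes 0.05 s, during which the arm holds its last target. There are 200 camera calls.

### The job

Hang the saddle-shaped sponge caddy (two pockets with an open gap between them) over the bar of the dishcloth rail, so that the bar runs through the gap and one pocket hangs on each side. Leave it resting level on the bar near the middle, clear of both posts; set it down rather than drop it, and leave the one-piece tub with the same handle standing where it is.

Things in the scene. Friction and masses are not known exactly. Their poses are not given: they have to be found in the camera images.
- saddle_caddy: Loose grey plastic caddy, 120 (x) x 80 (y) x 115 mm high, 175 to 350 g, upright on the worktop: two open pockets (38 x 80 mm, 48 mm deep) joined by a roof with a wooden handle; between them a slot along y, open below and at both ends, 44 mm wide, narrowing from 48 mm up to 16 mm at its top, 70 mm up. Origin: centre of the underside, z up. Either way round is the same.
- saddle_grip (a point): Centre of the caddy's wooden handle bar, 107 mm above its underside. The bar is 16 mm thick (x), 64 mm long (along the caddy's y) and 16 mm high, with 24 mm of open height between it and the roof below; grip it from above across its thickness, closing along x. Axes as the caddy's.
- saddle_seat (a point): Top centre of the caddy's slot (underside of the roof), which rests on the bar: 70 mm above the caddy's underside, 37 mm below saddle_grip. Axes as the caddy's.
- bar_mid (a point): Middle of the rail's round steel bar, on its centre line, 130 mm above the worktop. The bar is 16 mm thick, level, along this point's y (x across it, z up); posts 120 mm to either side, corners rounded to 22 mm radius. With the caddy hung, saddle_seat is 8 mm above this point.
- rail: Dishcloth rail, fixed to the worktop: a steel tube bent to an upside-down U, 256 mm wide and 138 mm high, on a dark base plate 100 (x) x 270 (y) x 10 mm. Origin: centre of the base's underside; the bar runs along its y.
- tub: Loose one-piece tub of the same grey plastic with the same wooden handle on a narrow strap across its open top; 112 x 80 x 115 mm, one open box without a slot, 300 g. Not to be hung; it stays where it stands. Origin: centre of its underside, z up.
There are look-alikes about, which are no part of the job. Leave any purple look-alike of the saddle_caddy alone.

How it is judged:
At the end, for the whole second after the job is handed in: The caddy hangs at rest on the bar: the slot top is within 18 mm of the bar's line sideways, 0 to 20 mm above it and within 50 mm of the bar's middle; upright to 15 degrees and along the bar to 17 degrees. The tub stands upright within 30 mm of its start (x of saddle_seat in the frame of bar_mid between -0.018 and 0.018 m and y of saddle_seat in the frame of bar_mid between -0.05 and 0.05 m and z of saddle_seat in the frame of bar_mid between 0 and 0.02 m and angle between saddle_caddy's own z axis and vertical below 0.26 rad and angle between the y axis of saddle_caddy and the y axis of bar_mid, either way round below 0.3 rad and contact force between saddle_caddy and rail above 0.5 N and linear speed of saddle_caddy below 0.03 m/s and distance of tub from where it was at the start of the episode below 0.03 m and angle between tub's own z axis and vertical below 0.2 rad); the robot touches nothing.
It fails at once if the caddy is dropped (it falls unheld faster than 0.7 m/s, that is by more than about 25 mm) (linear speed of saddle_caddy above 0.7 m/s and contact force between the fingers and saddle_caddy below 0.1 N).
It fails at once if the tub is moved by more than 30 mm (distance of tub from where it was at the start of the episode above 0.03 m).
It also fails if it takes over 40 s, if anything falls off the work surface, if the arm or the gripper's body presses on something with over 40 N, if the wrist force passes 120 N, or if a joint passes its speed limit or range.

## Working session

There is one attempt and no reset: what is moved stays moved. The work goes in short steps, Python scripts to look and compute and a tool call to move; the robot and the scene stay as the last step left them, time stands still between calls to the robot, and variables do not carry over. Pictures are saved under pics/ and viewed, at most 10 in all, crops included, and the job is handed in when it is done.

Besides the shell and the picture viewer there is one more tool, called after "Request:" as name(argument=value, ...), one argument or row to a line, values as JSON. jog_arm: Moves the arm, as the interface text tells. Its arguments: {"type":"object","properties":{"moves":{"type":"array","items":{"type":"object","properties":{"fingers":{"type":"number"},"slide":{"type":"array","items":{"type":"number"}},"angular":{"type":"array","items":{"type":"number"}}}}},"squeeze":{"type":"number"}},"required":["moves"]}

```bash
mkdir -p pics; cat > h.py <<'E'
from workcell import *
import numpy as np, cv2
def K(p):
    f=210/np.tan(np.radians(p["fovy"])/2); return np.array([[f,0,p["cx"]],[0,f,p["cy"]],[0,0,1.]])
def ray(p,uv):
    n=cv2.undistortPoints(np.array([[uv]],float),K(p),np.array(p["D"],float))[0,0]
    T=np.array(p["world_from_camera"]); return T[:3,3],T[:3,:3]@np.array([n[0],n[1],1])
def atz(p,uv,z):
    o,d=ray(p,uv); return o+d*(z-o[2])/d[2]
def proj(p,X):
    T=np.linalg.inv(np.array(p["world_from_camera"])); r=cv2.Rodrigues(T[:3,:3])[0]
    return cv2.projectPoints(np.array(X,float).reshape(-1,3),r,T[:3,3],K(p),np.array(p["D"],float))[0][:,0]
def tri(a,ua,b,ub):
    o1,d1=ray(a,ua);o2,d2=ray(b,ub); A=np.c_[d1,-d2]; s=np.linalg.lstsq(A,o2-o1,rcond=None)[0]
    P,Q=o1+d1*s[0],o2+d2*s[1]; return (P+Q)/2,np.linalg.norm(P-Q)
def save(p,n): cv2.imwrite("pics/"+n,p["color"][:,:,::-1])
E
python3 - <<'E'
from h import *
s=get_state();print(s)
for c in("top","side"):
    p=read_camera(c);save(p,c+"0.png");print(c,np.round(p["world_from_camera"],3).tolist(),p["fovy"])
    for t in("saddle_caddy","tub","rail"): print(t,[(np.round(d["point"]).tolist(),round(d["p"],2)) for d in look_for(t,p)])
    for t,z in(("saddle_grip",.107),("bar_mid",.13),("tub",0)): print(t,[(np.round(d["point"],1).tolist(),round(d["p"],2),atz(p,d["point"],z).round(3).tolist()) for d in tip_of(t,p)])
E
```

```text
{'clock': 0.0, 'joint_pos': array([-1.38455218e+00,  3.13995213e-01,  4.49723936e-02,  1.30357801e+00,
       -1.66648697e-05,  1.43118457e+00]), 'qvel': array([-1.53499245e-03, -8.59949002e-05,  3.21343405e-04, -1.19298980e-03,
        1.09001060e-03, -8.53315592e-04]), 'tau': array([-1.29904602e-04, -4.80623960e+01,  2.98534960e+01,  1.91883993e-02,
       -1.98629523e-04,  5.29044840e-06]), 'tcp_pos': array([ 0.18395792, -0.54426666,  0.2414091 ]), 'orientation': array([-9.01813188e-04,  9.86756173e-01,  1.62208017e-01, -2.93653623e-05]), 'wrist_force': array([-0.44277118, -0.3867986 ,  0.04483413]), 'ft_torque': array([ 0.01292418, -0.03136249, -0.01831139]), 'grip_force': 0.0, 'finger_gap': 0.08550299228186366}
top [[0.023, -0.982, 0.185, 0.321], [-1.0, -0.022, 0.009, -0.069], [-0.005, -0.185, -0.983, 0.99], [0.0, 0.0, 0.0, 1.0]] 55.89917572812063
saddle_caddy [([416.0, 236.0], 0.89), ([267.0, 179.0], 0.87)]
tub [([324.0, 234.0], 0.82)]
rail [([166.0, 209.0], 0.64)]
saddle_grip [([424.3, 232.7], 0.88, [0.444, -0.396, 0.107]), ([265.8, 169.3], 0.84, [0.584, -0.035, 0.107])]
bar_mid [([150.7, 201.0], 0.91, [0.499, 0.219, 0.13])]
tub [([323.9, 239.1], 0.81, [0.438, -0.182, 0.0])]
side [[-0.832, 0.481, -0.276, 0.871], [0.555, 0.723, -0.411, 0.458], [0.002, -0.495, -0.869, 1.271], [0.0, 0.0, 0.0, 1.0]] 44.308840326035686
saddle_caddy [([239.0, 139.0], 0.6), ([267.0, 252.0], 0.58)]
tub [([276.0, 192.0], 0.92)]
rail [([350.0, 324.0], 0.92)]
saddle_grip [([232.7, 122.4], 0.87, [0.45, -0.41, 0.107]), ([263.4, 242.7], 0.81, [0.586, -0.036, 0.107])]
bar_mid [([355.3, 300.7], 0.75, [0.495, 0.219, 0.13])]
tub [([277.1, 196.1], 0.81, [0.446, -0.185, 0.0])]
```

View pics/top0.png

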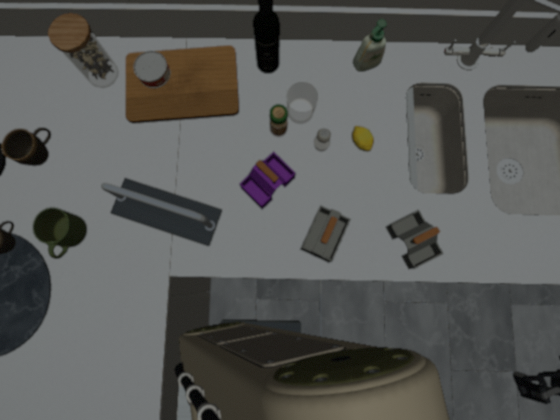

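View pics/side0.png

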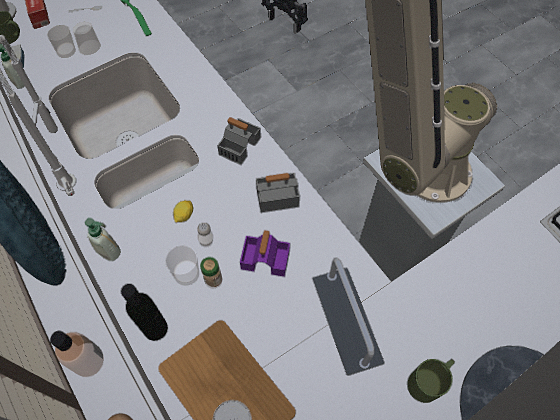

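```bash
cat > m.py <<'E'
from h import *
ps={c:read_camera(c) for c in("top","side")}
g={};t=[]
for c,p in ps.items():
    q=tip_of("saddle_grip",p); b=tip_of("bar_mid",p)[0]["point"]
    q=min(q,key=lambda d:np.linalg.norm(atz(p,d["point"],.107)[:2]-[.445,-.4]))["point"]
    g[c]=q,b
    hsv=cv2.cvtColor(p["color"],cv2.COLOR_RGB2HSV)
    m=((hsv[...,0]<18)&(hsv[...,1]>120)&(hsv[...,2]>60)).astype(np.uint8)
    w=np.zeros_like(m);cv2.circle(w,tuple(int(v) for v in q),25,1,-1); m&=w
    pts=np.array([atz(p,(x,y),.111)[:2] for y,x in np.argwhere(m)])
    ctr=pts.mean(0);u,s,v=np.linalg.svd(pts-ctr,full_matrices=False);e=(pts-ctr)@v[0]
    print(c,"handle",q,len(pts),ctr.round(4),"yaw",np.degrees(np.arctan2(v[0,1],v[0,0])),"len",np.ptp(e))
    def crop(x,y,r=45):
        x,y=int(x),int(y);return cv2.resize(p["color"][y-r:y+r,x-r:x+r,::-1],(300,300),interpolation=cv2.INTER_CUBIC)
    def crop2(x,y): return cv2.resize(crop(x,y,75),(300,300))
    t.append(np.hstack([crop(*q),crop2(*b)]))
    print("bar crop origin",[int(v)-75 for v in b])
print("grip",tri(ps["top"],g["top"][0],ps["side"],g["side"][0]),"bar",tri(ps["top"],g["top"][1],ps["side"],g["side"][1]))
cv2.imwrite("pics/crop.png",cv2.convertScaleAbs(np.vstack(t),alpha=1.6))
E
python3 m.py
```

```text
top handle [422.2, 233.7] 156 [ 0.4377 -0.3969] yaw 117.23178578736633 len 0.05899438794976687
bar crop origin [73, 125]
side handle [235.6, 122.7] 120 [ 0.4419 -0.3955] yaw 116.60375818250799 len 0.06481996758694301
bar crop origin [276, 225]
grip (array([ 0.44427453, -0.39291304,  0.11436101]), np.float64(0.011080718729927063)) bar (array([0.50154842, 0.21891104, 0.13738487]), np.float64(0.007340296194597478))
```

View pics/crop.png

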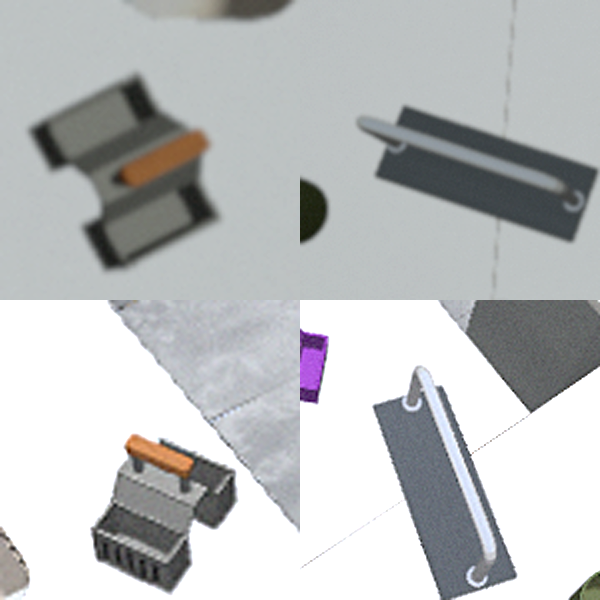

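Three candidates: purple caddy (top view 267,179), which is a look-alike to leave; grey tub (324,234), one box and no slot; grey two-pocket caddy with slot (422,234), which fits. The crop confirms it: two grey pockets, a slot and a wooden handle. Now the rail's axis, taken from the base-plate corners and the bar.

```bash
python3 - <<'E'
from h import *
C={"top":[(104,105),(298,170),(274,242),(76,178)],"side":[(75,105),(142,85),(217,275),(141,300)]}
O={"top":(73,125),"side":(276,225)}
# bar centreline samples
B={"top":[(110,134),(240,178)],"side":[(130,85),(181,235)]}
for c in C:
    p=read_camera(c)
    f=lambda L,z:np.array([atz(p,np.array(q)/2+O[c],z) for q in L])
    P=f(C[c],.01);print(c,P.round(3).tolist(),"ctr",P.mean(0).round(4),"sides",np.linalg.norm(np.diff(P,axis=0),axis=1).round(3))
    (cx,cy),wh,a=cv2.minAreaRect((P[:,:2]*1000).astype(np.float32));print(cx,cy,wh,a)
    Q=f(B[c],.13);d=Q[1]-Q[0];n=np.array([-d[1],d[0]])/np.linalg.norm(d[:2])
    print("bar",Q.round(4).tolist(),"yaw",np.degrees(np.arctan2(d[1],d[0])),"offset of ctr from line",(P.mean(0)-Q[0])[:2]@n)
s=get_state();from scipy.spatial.transform import Rotation as R
print(R.from_quat(s["orientation"],scalar_first=True).as_matrix().round(3))
E
```

```text
top [[0.584, 0.33, 0.01], [0.504, 0.076, 0.01], [0.413, 0.102, 0.01], [0.488, 0.357, 0.01]] ctr [0.4973 0.2163 0.01  ] sides [0.266 0.095 0.266]
498.4647216796875 215.96371459960938 (267.7506103515625, 99.69097137451172) 73.6288833618164
bar [[0.5183, 0.2714, 0.13], [0.4715, 0.1221, 0.13]] yaw -107.4088343995626 offset of ctr from line -0.0035198061402506708
side [[0.508, 0.081, 0.01], [0.417, 0.108, 0.01], [0.494, 0.362, 0.01], [0.589, 0.333, 0.01]] ctr [0.5018 0.2211 0.01  ] sides [0.094 0.265 0.1  ]
503.03790283203125 220.57858276367188 (265.5066833496094, 99.5865707397461) 73.28736114501953
bar [[0.4724, 0.133, 0.13], [0.5347, 0.3124, 0.13]] yaw 70.84299662094479 offset of ctr from line 0.0010596924667171043
[[ 0.947  0.32   0.   ]
 [ 0.32  -0.947 -0.   ]
 [-0.     0.    -1.   ]]
```

The rail's plate measures 0.266 x 0.10, which fits. Its centre is at about (0.4995, 0.2185) and the bar's yaw is about 73.5°. The handle is at (0.440, -0.396) with yaw 117°. Moving above it.

Request:
jog_arm(
  moves=[
    {"slide": [290,-58,40],"angular": [0,0,-98],"fingers": 0},
    {"slide": [290,-58,40],"angular": [0,0,-98],"fingers": 0},
    {"slide": [290,-58,40],"angular": [0,0,-98],"fingers": 0},
    {"slide": [290,-58,40],"angular": [0,0,-98],"fingers": 0},
    {"slide": [290,-58,40],"angular": [0,0,-98],"fingers": 0},
    {"slide": [290,-58,40],"angular": [0,0,-98],"fingers": 0},
    {"slide": [290,-58,40],"angular": [0,0,-98],"fingers": 0},
    {"slide": [290,-58,40],"angular": [0,0,-98],"fingers": 0},
    {"slide": [290,-58,40],"angular": [0,0,-98],"fingers": 0},
    {"slide": [290,-58,40],"angular": [0,0,-98],"fingers": 0},
  ],
)

```text
clock: 1.93
tcp_pos: [0.4414, -0.3958, 0.2019]
orientation: [-0.0, 0.702, 0.712, -0.0]
wrist_force: [0.2, -0.3, 0.1]
finger_gap: 0.0854
grip_force: 0.0
```

Request:
jog_arm(
  moves=[
    {"slide": [0,0,0],"angular": [0,0,-26.7],"fingers": 0},
    {"slide": [0,0,0],"angular": [0,0,-26.7],"fingers": 0},
    {"slide": [0,0,0],"angular": [0,0,-26.7],"fingers": 0},
    {"slide": [0,0,0],"angular": [0,0,-26.7],"fingers": 0},
    {"slide": [0,0,0],"angular": [0,0,-26.7],"fingers": 0},
    {"slide": [0,0,0],"angular": [0,0,-26.7],"fingers": 0},
  ],
)

```text
clock: 2.43
tcp_pos: [0.4402, -0.397, 0.2023]
orientation: [0.0, 0.524, 0.852, -0.0]
wrist_force: [-0.3, -0.0, -0.6]
finger_gap: 0.0854
grip_force: 0.0
```

```bash
python3 - <<'E'
from h import *
t=[]
s=get_state();print(s["tcp_pos"],s["orientation"])
for c in("top","side"):
    p=read_camera(c); x,y=proj(p,[.44,-.396,.107])[0].astype(int)
    r=60;x0,y0=max(x-r,0),max(y-r,0);i=p["color"][y0:y0+2*r,x0:x0+2*r,::-1];print(x0,y0)
    t.append(cv2.resize(cv2.convertScaleAbs(i,alpha=1.5),(400,400),interpolation=cv2.INTER_CUBIC))
cv2.imwrite("pics/pre.png",np.hstack(t))
E
```

```text
[ 0.44024598 -0.3970354   0.20230794] [ 4.31130281e-05  5.23714791e-01  8.51893664e-01 -3.59354790e-05]
364 174
178 63
```

View pics/pre.png

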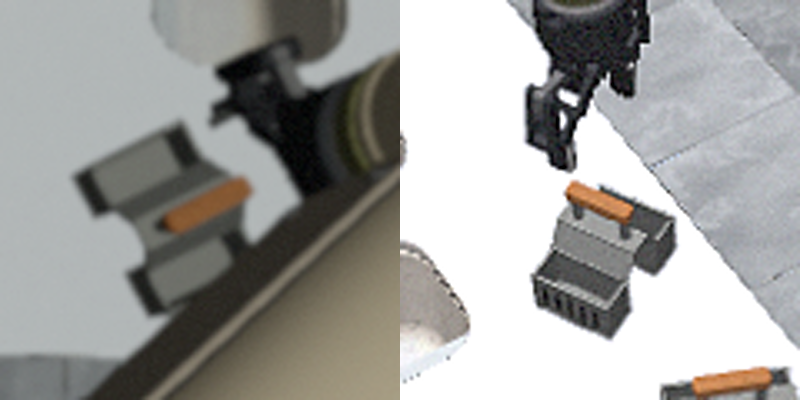

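The gripper is aligned over the handle (side crop: fingers at 550,130 and 625,85, handle at 600,200). Descending and gripping.

Request:
jog_arm(
  moves=[
    {"slide": [0,0,30],"fingers": 0},
    {"slide": [0,0,60],"fingers": 0},
    {"slide": [0,0,80],"fingers": 0},
    {"slide": [0,0,95],"fingers": 0},
    {"slide": [0,0,102],"fingers": 0},
    {"slide": [0,0,102],"fingers": 0.5},
    {"slide": [0,0,102],"fingers": 1},
    {"slide": [0,0,102],"fingers": 1},
    {"slide": [0,0,102],"fingers": 1},
    {"slide": [0,0,102],"fingers": 1},
  ],
  squeeze=50,
)

```text
schema error: expected keys fingers, slide, angular
```

Request:
jog_arm(
  moves=[
    {"slide": [0,0,0],"fingers": 1},
    {"slide": [0,0,0],"fingers": 1},
    {"slide": [0,0,0],"fingers": 1},
    {"slide": [0,0,0],"fingers": 1},
  ],
)

```text
schema error: expected keys fingers, slide, angular
```

Request:
jog_arm(
  moves=[
    {"slide": [0,0,30],"angular": [0,0,0],"fingers": 0},
    {"slide": [0,0,60],"angular": [0,0,0],"fingers": 0},
    {"slide": [0,0,80],"angular": [0,0,0],"fingers": 0},
    {"slide": [0,0,95],"angular": [0,0,0],"fingers": 0},
    {"slide": [0,0,102],"angular": [0,0,0],"fingers": 0},
    {"slide": [0,0,102],"angular": [0,0,0],"fingers": 0.5},
    {"slide": [0,0,102],"angular": [0,0,0],"fingers": 1},
    {"slide": [0,0,102],"angular": [0,0,0],"fingers": 1},
    {"slide": [0,0,102],"angular": [0,0,0],"fingers": 1},
    {"slide": [0,0,102],"angular": [0,0,0],"fingers": 1},
  ],
  squeeze=50,
)

```text
clock: 3.37
tcp_pos: [0.4408, -0.3977, 0.1016]
orientation: [0.001, 0.523, 0.853, -0.0]
wrist_force: [-0.0, 1.2, -0.4]
finger_gap: 0.0252
grip_force: 0.0
```

Request:
jog_arm(
  moves=[
    {"slide": [0,0,0],"angular": [0,0,0],"fingers": 1},
    {"slide": [0,0,0],"angular": [0,0,0],"fingers": 1},
    {"slide": [0,0,0],"angular": [0,0,0],"fingers": 1},
    {"slide": [0,0,0],"angular": [0,0,0],"fingers": 1},
  ],
)

```text
clock: 3.7
tcp_pos: [0.4403, -0.3976, 0.1011]
orientation: [0.001, 0.523, 0.853, -0.0]
wrist_force: [-1.3, -0.2, 5.1]
finger_gap: 0.0152
grip_force: 52.4
```

Request:
jog_arm(
  moves=[
    {"slide": [0,0,-10],"angular": [0,0,0],"fingers": 1},
    {"slide": [0,0,-30],"angular": [0,0,0],"fingers": 1},
    {"slide": [0,0,-55],"angular": [0,0,0],"fingers": 1},
    {"slide": [0,0,-80],"angular": [0,0,0],"fingers": 1},
    {"slide": [0,0,-105],"angular": [0,0,0],"fingers": 1},
    {"slide": [0,0,-130],"angular": [0,0,0],"fingers": 1},
    {"slide": [0,0,-150],"angular": [0,0,0],"fingers": 1},
    {"slide": [0,0,-165],"angular": [0,0,0],"fingers": 1},
    {"slide": [0,0,-170],"angular": [0,0,0],"fingers": 1},
    {"slide": [0,0,-170],"angular": [0,0,0],"fingers": 1},
  ],
)

```text
clock: 4.53
tcp_pos: [0.4407, -0.3973, 0.2717]
orientation: [0.001, 0.523, 0.853, -0.0]
wrist_force: [0.2, -0.6, -1.8]
finger_gap: 0.015
grip_force: 51.5
```

Request:
jog_arm(
  moves=[
    {"slide": [13,8,0],"angular": [0,0,2],"fingers": 1},
    {"slide": [36,23,0],"angular": [0,0,5],"fingers": 1},
    {"slide": [64,41,0],"angular": [0,0,8],"fingers": 1},
    {"slide": [94,60,0],"angular": [0,0,11],"fingers": 1},
    {"slide": [124,79,0],"angular": [0,0,14],"fingers": 1},
    {"slide": [154,98,0],"angular": [0,0,17],"fingers": 1},
    {"slide": [184,117,0],"angular": [0,0,20],"fingers": 1},
    {"slide": [212,135,0],"angular": [0,0,23],"fingers": 1},
    {"slide": [236,150,0],"angular": [0,0,25],"fingers": 1},
    {"slide": [260,165,0],"angular": [0,0,27],"fingers": 1},
  ],
)

```text
clock: 5.37
tcp_pos: [0.4683, -0.0883, 0.2687]
orientation: [-0.001, 0.708, 0.707, -0.0]
wrist_force: [0.5, -0.5, -1.6]
finger_gap: 0.0149
grip_force: 51.4
```

Request:
jog_arm(
  moves=[
    {"slide": [28,3,0],"angular": [0,0,2],"fingers": 1},
    {"slide": [62,6,0],"angular": [0,0,4],"fingers": 1},
    {"slide": [98,10,0],"angular": [0,0,6],"fingers": 1},
    {"slide": [134,13,0],"angular": [0,0,8],"fingers": 1},
    {"slide": [170,17,0],"angular": [0,0,10],"fingers": 1},
    {"slide": [206,20,0],"angular": [0,0,12],"fingers": 1},
    {"slide": [240,23,0],"angular": [0,0,14],"fingers": 1},
    {"slide": [270,26,0],"angular": [0,0,15.5],"fingers": 1},
    {"slide": [295,29,0],"angular": [0,0,16.5],"fingers": 1},
    {"slide": [309,30,0],"angular": [0,0,16.5],"fingers": 1},
  ],
)

```text
clock: 6.2
tcp_pos: [0.4985, 0.2211, 0.2683]
orientation: [-0.001, 0.801, 0.599, -0.001]
wrist_force: [-0.5, -0.3, -1.5]
finger_gap: 0.0149
grip_force: 51.4
```

Request:
jog_arm(
  moves=[
    {"slide": [0,0,0],"angular": [0,0,0],"fingers": 1},
    {"slide": [0,0,0],"angular": [0,0,0],"fingers": 1},
    {"slide": [0,0,0],"angular": [0,0,0],"fingers": 1},
  ],
)

```text
clock: 6.45
tcp_pos: [0.4988, 0.2177, 0.2694]
orientation: [-0.0, 0.801, 0.598, -0.001]
wrist_force: [0.2, -1.0, -1.2]
finger_gap: 0.015
grip_force: 51.4
```

```bash
python3 - <<'E'
from h import *
t=[]
s=get_state();print(s["tcp_pos"],s["orientation"],s["wrist_force"])
for c in("top","side"):
    p=read_camera(c); x,y=proj(p,[.4995,.2185,.18])[0].astype(int)
    for n,z in(("saddle_grip",s["tcp_pos"][2]+.006),("saddle_seat",s["tcp_pos"][2]-.031),("bar_mid",.13)):
        print(c,n,[(d["point"],round(d["p"],2),atz(p,d["point"],z).round(4)) for d in tip_of(n,p)])
    r=75;x0,y0=max(x-r,0),max(y-r,0);i=p["color"][y0:y0+2*r,x0:x0+2*r,::-1];print(x0,y0)
    t.append(cv2.resize(cv2.convertScaleAbs(i,alpha=1.4),(400,400),interpolation=cv2.INTER_CUBIC))
cv2.imwrite("pics/over.png",np.hstack(t))
E
```

```text
[0.4988343  0.21769964 0.26943815] [-7.69113070e-05  8.01381586e-01  5.98152606e-01 -1.00378554e-03] [ 0.20383613 -0.98756419 -1.24335923]
top saddle_grip [([262.2, 169.1], 0.7, array([ 0.5342, -0.0349,  0.2754])), ([125.9, 182.9], 0.6, array([0.5022, 0.2194, 0.2754]))]
top saddle_seat [([267.5, 171.9], 0.8, array([ 0.5398, -0.0437,  0.2384])), ([134.3, 192.5], 0.75, array([0.4926, 0.2159, 0.2384]))]
top bar_mid [([147.7, 199.2], 0.94, array([0.5028, 0.2256, 0.13  ]))]
68 120
side saddle_grip [([259.4, 239.0], 0.89, array([0.6294, 0.0235, 0.2754])), ([357.2, 275.7], 0.61, array([0.5062, 0.2083, 0.2754]))]
side saddle_seat [([266.7, 249.3], 0.76, array([0.6207, 0.0376, 0.2384])), ([361.8, 282.6], 0.58, array([0.4942, 0.2172, 0.2384]))]
side bar_mid [([352.4, 301.8], 0.71, array([0.5024, 0.2175, 0.13  ]))]
281 218
```

View pics/over.png

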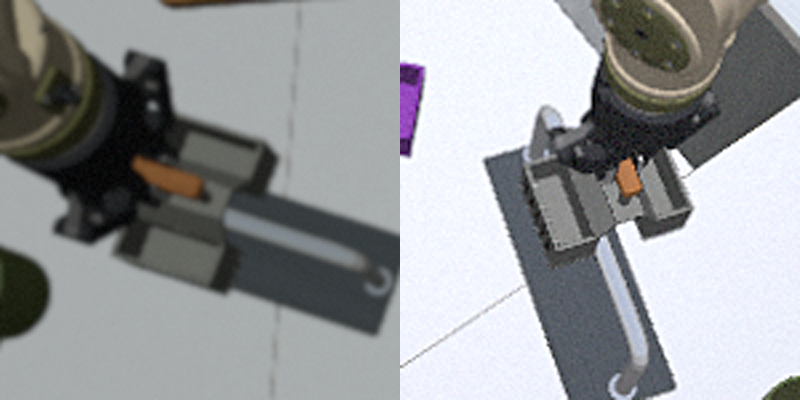

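The caddy is over the bar and aligned with it; in the top view the bar comes out centrally under the slot at about (230,215) in the crop. Lowering with a 2 mm sideways correction.

Request:
jog_arm(
  moves=[
    {"slide": [0,2,8],"angular": [0,0,0],"fingers": 1},
    {"slide": [0,2,18],"angular": [0,0,0],"fingers": 1},
    {"slide": [0,2,28],"angular": [0,0,0],"fingers": 1},
    {"slide": [0,2,38],"angular": [0,0,0],"fingers": 1},
    {"slide": [0,2,48],"angular": [0,0,0],"fingers": 1},
    {"slide": [0,2,56],"angular": [0,0,0],"fingers": 1},
    {"slide": [0,2,63],"angular": [0,0,0],"fingers": 1},
    {"slide": [0,2,69],"angular": [0,0,0],"fingers": 1},
    {"slide": [0,2,73],"angular": [0,0,0],"fingers": 1},
    {"slide": [0,2,75],"angular": [0,0,0],"fingers": 1},
  ],
)

```text
clock: 7.68
tcp_pos: [0.5011, 0.2179, 0.1946]
orientation: [-0.0, 0.801, 0.598, -0.0]
wrist_force: [-0.7, -0.3, -1.4]
finger_gap: 0.0152
grip_force: 51.4
```

Request:
jog_arm(
  moves=[
    {"slide": [0,0,3],"angular": [0,0,0],"fingers": 1},
    {"slide": [0,0,6],"angular": [0,0,0],"fingers": 1},
    {"slide": [0,0,9],"angular": [0,0,0],"fingers": 1},
    {"slide": [0,0,12],"angular": [0,0,0],"fingers": 1},
    {"slide": [0,0,12],"angular": [0,0,0],"fingers": 1},
  ],
)

```text
clock: 8.1
tcp_pos: [0.501, 0.2179, 0.1827]
orientation: [-0.0, 0.801, 0.598, -0.0]
wrist_force: [-0.2, 0.3, -2.3]
finger_gap: 0.0149
grip_force: 51.4
```

No contact yet; 12–14 mm to go.

Request:
jog_arm(
  moves=[
    {"slide": [0,0,3],"angular": [0,0,0],"fingers": 1},
    {"slide": [0,0,6],"angular": [0,0,0],"fingers": 1},
    {"slide": [0,0,8],"angular": [0,0,0],"fingers": 1},
    {"slide": [0,0,10],"angular": [0,0,0],"fingers": 1},
    {"slide": [0,0,10],"angular": [0,0,0],"fingers": 1},
  ],
)

```text
clock: 8.52
tcp_pos: [0.501, 0.2179, 0.1727]
orientation: [-0.0, 0.801, 0.598, -0.0]
wrist_force: [-0.7, -0.7, -2.4]
finger_gap: 0.015
grip_force: 51.4
```

Request:
jog_arm(
  moves=[
    {"slide": [0,0,1],"angular": [0,0,0],"fingers": 1},
    {"slide": [0,0,2],"angular": [0,0,0],"fingers": 1},
    {"slide": [0,0,3],"angular": [0,0,0],"fingers": 1},
    {"slide": [0,0,3],"angular": [0,0,0],"fingers": 1},
  ],
)

```text
clock: 8.85
tcp_pos: [0.5012, 0.2179, 0.1701]
orientation: [0.0, 0.801, 0.598, -0.0]
wrist_force: [1.2, -0.1, -1.4]
finger_gap: 0.0149
grip_force: 51.4
```

Request:
jog_arm(
  moves=[
    {"slide": [0,0,1],"angular": [0,0,0],"fingers": 1},
    {"slide": [0,0,1.5],"angular": [0,0,0],"fingers": 1},
    {"slide": [0,0,2],"angular": [0,0,0],"fingers": 1},
    {"slide": [0,0,2],"angular": [0,0,0],"fingers": 1},
  ],
)

```text
clock: 9.18
tcp_pos: [0.5014, 0.218, 0.1689]
orientation: [0.0, 0.801, 0.598, 0.0]
wrist_force: [-1.7, -0.3, 3.2]
finger_gap: 0.0154
grip_force: 52.1
```

Contact made: the weight is on the bar and the height matches 0.169. Releasing and rising.

Request:
jog_arm(
  moves=[
    {"slide": [0,0,0],"angular": [0,0,0],"fingers": 0.7},
    {"slide": [0,0,0],"angular": [0,0,0],"fingers": 0.5},
    {"slide": [0,0,0],"angular": [0,0,0],"fingers": 0.3},
    {"slide": [0,0,0],"angular": [0,0,0],"fingers": 0.3},
    {"slide": [0,0,0],"angular": [0,0,0],"fingers": 0.3},
    {"slide": [0,0,0],"angular": [0,0,0],"fingers": 0.3},
  ],
)

```text
clock: 9.68
tcp_pos: [0.5013, 0.2179, 0.1682]
orientation: [0.0, 0.801, 0.598, -0.0]
wrist_force: [0.4, 0.4, -0.4]
finger_gap: 0.06
grip_force: 0.0
```

Request:
jog_arm(
  moves=[
    {"slide": [0,0,-10],"angular": [0,0,0],"fingers": 0.3},
    {"slide": [0,0,-30],"angular": [0,0,0],"fingers": 0.3},
    {"slide": [0,0,-55],"angular": [0,0,0],"fingers": 0.3},
    {"slide": [0,0,-80],"angular": [0,0,0],"fingers": 0.3},
    {"slide": [0,0,-110],"angular": [0,0,0],"fingers": 0.3},
    {"slide": [0,0,-130],"angular": [0,0,0],"fingers": 0.3},
    {"slide": [0,0,-140],"angular": [0,0,0],"fingers": 0.3},
    {"slide": [0,0,-140],"angular": [0,0,0],"fingers": 0.3},
    {"slide": [0,0,-140],"angular": [0,0,0],"fingers": 0.3},
  ],
)

```text
clock: 10.43
tcp_pos: [0.5014, 0.218, 0.3082]
orientation: [0.0, 0.801, 0.598, 0.0]
wrist_force: [0.2, 0.1, -0.5]
finger_gap: 0.06
grip_force: 0.0
```

```bash
python3 - <<'E'
from h import *
t=[]
for c in("top","side"):
    p=read_camera(c); x,y=proj(p,[.4995,.2185,.15])[0].astype(int)
    for n,z in(("saddle_grip",.175),("saddle_seat",.138),("tub",0)):
        print(c,n,[(d["point"],round(d["p"],2),atz(p,d["point"],z).round(4)) for d in tip_of(n,p)])
    r=75;x0,y0=max(x-r,0),max(y-r,0);i=p["color"][y0:y0+2*r,x0:x0+2*r,::-1]
    t.append(cv2.resize(cv2.convertScaleAbs(i,alpha=1.4),(400,400),interpolation=cv2.INTER_CUBIC))
cv2.imwrite("pics/hung.png",np.hstack(t))
E
```

```text
top saddle_grip [([144.0, 197.4], 0.96, array([0.497 , 0.2184, 0.175 ])), ([265.4, 170.6], 0.77, array([ 0.5611, -0.037 ,  0.175 ]))]
top saddle_seat [([150.9, 202.1], 0.66, array([0.4947, 0.2152, 0.138 ])), ([266.4, 177.1], 0.58, array([ 0.5571, -0.0382,  0.138 ]))]
top tub [([325.0, 237.8], 0.76, array([ 0.441 , -0.1847,  0.    ]))]
side saddle_grip [([263.0, 241.3], 0.86, array([ 0.6012, -0.0106,  0.175 ])), ([355.6, 296.3], 0.62, array([0.503 , 0.2207, 0.175 ]))]
side saddle_seat [([354.3, 299.2], 0.9, array([0.4975, 0.2166, 0.138 ])), ([264.4, 248.8], 0.7, array([ 0.6003, -0.0075,  0.138 ]))]
side tub [([272.7, 194.0], 0.87, array([ 0.4524, -0.1978,  0.    ]))]
```

View pics/hung.png

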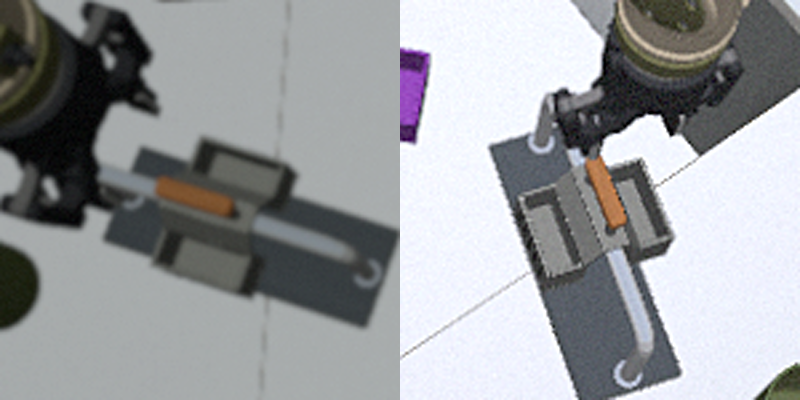

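The caddy hangs level near the middle of the bar, with a pocket on each side (handle at about (195,197) in the top crop). The gripper is clear and the tub stands where it was.

```bash
python3 -c "
from workcell import *
print(hand_in())"
```

```text
the job is handed in; nothing more can be done
None
```

The grey saddle caddy was set down on the rail's bar, where it hung level near the middle with one pocket on each side. The tub and the purple look-alike were left alone, and I handed the job in about 10.5 s into the 40 s allowed; no verdict came back.

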